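Undo a clamp of unknown thread and swing an LED panel round to the soldering place

ROBOT

A 7-joint arm with a two-finger parallel gripper is mounted at the origin on the work surface. World frame = base frame: x ahead of the robot, y to its left, z up, the work surface at z = 0. Lengths are in m, angles in degrees, forces in N, time in s.
With the tool pointing down it reaches from about 0.425 to 1.025 m from the base axis. Payload 9.4 kg.
Tool frame: the origin (TCP) lies between the finger pads; the fingertips stand 22 mm ahead of it and the grasp point (between the pads) lies 3 mm ahead of it (r.finger_overhang is the distance from the TCP to the fingertips, in m); z points along the fingers, y is the line along which they close (so a half turn about z gives the same grasp; the last joint's range is limited). The gripper opens to 85 mm and grips with 20 to 120 N. Pads are 22 mm wide; open, the fingers measure 114 mm over their backs; the gripper's body (76 mm by 85 mm) begins 54 mm behind the grasp point. The pads swing forward as they close: fully open they stand 13 mm farther back than shut.
Start: joints at [-74.353, 34.337, -0.143, 91.639, 0.103, 54.024, -4.572], TCP at [0.248, 0.681, 0.253] pointing down, gripper open.
Joint ranges: [-147.43, 147.43], [-19.82, 112.94], [-74.19, 73.91], [6.32, 146.72], [-59.91, 239.91], [6.04, 106.73], [-150.56, 150.56]. Speed limits (degrees/s): [127.2, 127.2, 172.46, 172.46, 180, 180, 180].

INTERFACE

Orientations are given as [roll, pitch, yaw] about the fixed x, y, z axes, in that order (R = Rz(yaw) Ry(pitch) Rx(roll)).
In Python, from workcell import r gives the robot as it stands.
- The arm moves only by the tool jog_arm, never from a script. Its argument "commands" is a list of rows, each a list of 4 numbers: the shift along the tool's x, y, z as a fraction of full scale, then the turn about the tool's z as a fraction of full scale. A call has exactly 10 rows; each row shifts and turns the commanded pose from where the row before left it, along the tool's axes as they then stand; what a row does not reach is not made up. Full scale, the value 1, is 6 cm for a shift and 0.1 rad for a turn. A row lasts 1/8 s, in which the tool goes at most 62.5 mm and 10.7 degrees, less where a joint would pass 70% of its speed; a pose out of reach is approached as far as the arm can. A call with a number of a shift or a turn outside -1 to 1 is refused whole. A call with a gripper value outside its range is refused whole. "gripper" is the opening, from 0 (shut) to 1 (fully open), set as the call begins (left out, the last holds). The fingers move at their own pace and stop on an object; "grip_force" is the grip in N (left out, the last holds). Time passes only in rows, so rows that do not move let the fingers close, or fill a call up. It gives the time, the measured TCP pose, the force, the opening and the grip force at its end, in the units of the state.
- r.sense(): the state, without advancing time (a new reading comes with each control period).
- r.snapshot(name): name is "side" or "top"; returns the picture (400x640x3 uint8, red, green, blue); there is no depth.
- r.calibration(name): a dict with "fov_y" (degrees; the focal length in pixels is half the picture's height over the tangent of half this angle, whatever the lens; pixels are square), "cx", "cy" (the principal point, pixels), "cam_to_world" (4x4, takes a point from camera to world coordinates). Camera axes: x right, y down, z forward; pixel columns grow to the right and rows downward; lengths in m; the calibration is good to about 2 mm. A picture is of the moment at which its call begins. calibration takes no time and is no camera call.
- r.job_done(): hands the job in; it is judged then, once.
The state is a dict: "t": time; "joint_positions": joint angles; "qd": joint speeds; "joint_efforts": joint torques, N m; "eef_pos": TCP position; "tcp_rot": TCP orientation; "force": force on the tool from outside, world axes, zero at the start; "moment": the same for the moment, N m; "grip_width": finger opening in m; "grip_force": force on a finger pad.
Only numpy, scipy, OpenCV 4.12 (cv2) and the standard library are available. Lean on these libraries where they do the work, as an engineer would, in place of code of your own. Each camera call takes 0.05 s, during which the arm holds its last target. There are 200 camera calls.

TASK

The small square LED panel is clamped on the assembly fixture, and nobody remembers whether the clamp's thread is right- or left-handed: try the black wing knob, feel which way it gives, and undo it about a quarter turn, leaving the clamp open. Then swing the freed panel, flat on the plate, a quarter turn counter-clockwise (seen from above) round the steel corner post into the yellow-taped place, its orange terminal block on the side of the orange mark, square with the tape, ready for soldering. Do not drag it while it is still clamped, do not lift or tip it, and leave the other things where they stand.

Things in the scene. Friction and masses are not known exactly. Their poses are not given: they have to be found in the camera images.
- fixture: Fixed aluminium plate 260 x 230 x 12 mm (top at z 12 mm) screwed to the green bench, place and yaw vary. Origin: centre of its underside, x away from the robot, z up. In its axes (mm): panel centre at the start -30, +20; post +28, +55; taped place +63, -3; clamp pillar -109, +55 (34 x 36 in plan, 40 above the plate); knob grip point -116, +55, at height 97.
- pillar (a point): Top of the blue clamp pillar, 52 mm above the bench. A round screw housing, 40 mm across, leans on it along the knob's axis, up to 26 mm below the knob's grip point.
- knob_grip (a point): Grip point of the black wing knob, on its axis, which leans 30 degrees from vertical towards the fixture's -x (the robot): this point's z, pointing up. A bar 52 mm long (point y), 12 thick (point x), 26 high (its top 10 mm above the point) on a 12 mm round neck 8 mm long. At the start its length lies along the fixture's y; it turns with the knob.
- knob (a joint): Wing knob angle, rad: 0 as found (tight), + is counter-clockwise looking down on its top. The thread hand varies: it gives one way only, to a stop at 1.75; the other way it only springs, about 0.1 under 1 Nm. Drag about 0.15 Nm; stays where left. The knob turns in place; undoing it raises the spindle and the foot along the axis, 4 mm at 1 rad, 5 mm at 1.57, either way.
- foot_pad (a point): Underside of the clamp's sprung rubber foot (14 mm disc), pressing about 8 N on the rim of the panel's -x side, in line with the post; moves with the spindle.
- panel: Loose white LED panel, a square tray 100 x 100 mm, 14 high, rim 10 broad, about 0.3 kg. Origin: centre of its underside, z up. At the start its axes are the fixture's and its +x side touches the post 15 mm from that side's +y end. Its rim can be pinched from above (inner floor 3 mm above the underside) or its sides pushed; the -y half of its -x side is clear of the clamp.
- terminal (a point): Outer side of the orange terminal block of the panel, on its top, 42 mm from the panel's centre towards its -x side (12 x 16 mm block, 18 mm high, inside the rim).
- post_top (a point): Centre of the top of the fixed steel corner post, 16 mm in diameter, 30 mm high above the plate.
- place (a point): Centre of the taped place on the plate (z = 12 mm): 100 mm square between yellow corner tapes (flat, in line with the fixture's axes), one side of it against the post's -y side; the panel's underside centre belongs here.
- place_mark (a point): Where the terminal point belongs, on the plate: 42 mm from the place's centre towards the fixture's -y; the flat orange mark is beside it, 59 mm from the place's centre.
- flux: Bystander: small bottle, 28 mm diameter, 58 mm high, standing loose on the fixture's far left corner, near x +95, y +88 mm of the fixture. Origin: centre of its foot.
- reel: Bystander: solder reel standing on end on the bench to the right of the fixture, 62 mm diameter, 48 mm high. Origin: centre of its foot.
- spare: Bystander: another white panel, 100 x 100 x 14 mm, without terminal block, lying on the bench to the left of the fixture. Origin: centre of its underside.
- driver: Bystander: red screwdriver, 160 mm long, lying on the bench to the right of the fixture, farther from the robot than the reel.
Mind the look-alikes: they are no part of the job. Leave any brown or purple look-alike of the panel alone.

How it is judged:
By the outcome, as a careful person would: the job done as asked, in the order asked, and still so for the second after the job is handed in, with the robot touching nothing.
It also fails if it takes over 48 s, if anything falls off the work surface, if the arm or the gripper's body presses on something with over 40 N, if the wrist force passes 120 N, or if a joint passes its speed limit or range.

## Working session

There is one attempt and no reset: what is moved stays moved. The work goes in short steps, Python scripts to look and compute and a tool call to move; the robot and the scene stay as the last step left them, time stands still between calls to the robot, and variables do not carry over. Pictures are saved under pics/ and viewed, at most 10 in all, crops included, and the job is handed in when it is done.

Besides the shell and the picture viewer there is one more tool, called after "Emit:" by a JSON object that holds its "fn" and its "kwargs", one argument or row to a line. jog_arm: Moves the arm, as the interface text tells. Shift numbers are shares of 6 cm and turn numbers shares of 0.1 rad, none past 1 either way. Its arguments: {"type":"object","properties":{"commands":{"type":"array","items":{"type":"array","items":{"type":"number","minimum":-1,"maximum":1}}},"gripper":{"type":"number"},"grip_force":{"type":"number"}},"required":["commands"]}

```bash
mkdir -p pics; ls; python3 - <<'E'
from workcell import r
import cv2,json
for n in("top","side"):
    im=r.snapshot(n); cv2.imwrite(f"pics/{n}0.png",im[:,:,::-1]); c=r.calibration(n); print(n,c)
print(r.sense(), r.finger_overhang)
E
```

```text
pics
top {'fov_y': 51.69407726449565, 'cx': 320.44653565115436, 'cy': 197.63902476023824, 'cam_to_world': array([[ 0.00341365, -0.99443036,  0.10534041,  0.44128711],
       [-0.99997973, -0.00282852,  0.0057035 ,  0.07842508],
       [-0.00537378, -0.10535775, -0.99441986,  1.13518876],
       [ 0.        ,  0.        ,  0.        ,  1.        ]])}
side {'fov_y': 50.11892049589314, 'cx': 316.1600942963452, 'cy': 197.44572083429674, 'cam_to_world': array([[ 0.9373864 , -0.18454517,  0.29538082,  0.2873409 ],
       [-0.34798624, -0.4607669 ,  0.81645541, -0.63924821],
       [-0.0145712 , -0.86812265, -0.49613581,  0.51453056],
       [ 0.        ,  0.        ,  0.        ,  1.        ]])}
{'t': 0.1, 'joint_positions': array([-74.35421925,  34.38042699,  -0.14400088,  91.67652603,
         0.10413981,  54.02642147,  -4.57203558]), 'qd': array([-0.04567959, -0.10738552,  0.03363053, -0.14824719, -0.02777614,
       -0.01407948,  0.11327019]), 'joint_efforts': array([ 4.68139115e-03, -7.77989244e+01,  1.56952556e+00, -2.58625764e+01,
        1.25410961e-02,  5.43051283e-03, -3.84005318e-05]), 'eef_pos': array([0.24833738, 0.6807098 , 0.25249641]), 'tcp_rot': array([-1.79917246e+02,  9.50177859e-03,  1.59962329e+02]), 'force': array([-0.25289014,  0.62351763,  0.64933582]), 'moment': array([-0.01067891, -0.02049962,  0.04845991]), 'grip_force': 0.0, 'grip_width': 0.08532305753255616} 0.022
```

View pics/top0.png

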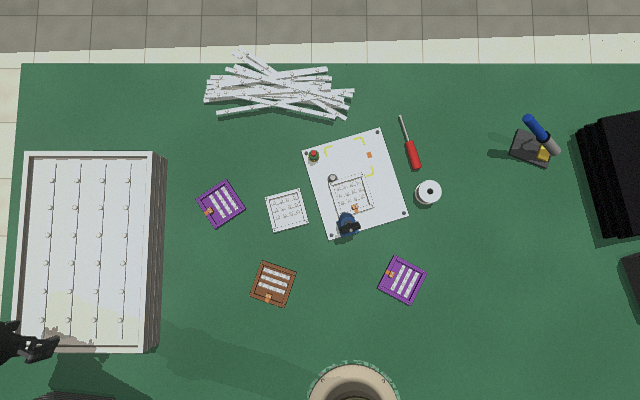

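View pics/side0.png

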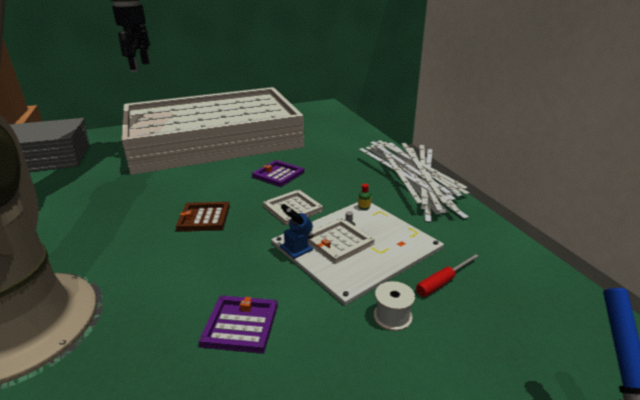

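Candidates: the white panel on the fixture, top (351,195), under the blue clamp and with an orange terminal. It is the one to use. Not to use: white spare (286,210), purple (220,204) and (402,280), brown (273,284), large white stack (90,250). In the side view the panel is at (340,240) and the clamp at (297,232).

```bash
cat > h.py <<'E'
from workcell import r
import numpy as np, cv2
def cam(n):
    c=r.calibration(n); f=200/np.tan(np.radians(c["fov_y"]/2)); return f,c["cx"],c["cy"],np.array(c["cam_to_world"])
def proj(n,P):
    f,cx,cy,T=cam(n); p=(np.atleast_2d(P)-T[:3,3])@T[:3,:3]; return np.c_[f*p[:,0]/p[:,2]+cx,f*p[:,1]/p[:,2]+cy]
def onz(n,uv,z):
    f,cx,cy,T=cam(n); uv=np.atleast_2d(uv).astype(float)
    d=np.c_[(uv[:,0]-cx)/f,(uv[:,1]-cy)/f,np.ones(len(uv))]@T[:3,:3].T
    return T[:3,3]+d*((z-T[2,3])/d[:,2])[:,None]
def fix(F,P):
    P=np.atleast_2d(P).astype(float)/1000; c,s=np.cos(F[2]),np.sin(F[2])
    return np.c_[F[0]+c*P[:,0]-s*P[:,1],F[1]+s*P[:,0]+c*P[:,1],P[:,2]]
E
python3 - <<'E'
from h import *
from scipy.optimize import minimize
# rectify each view on z=12mm, 1mm/px; u=-y, v=-x
box=(0.45,0.85,-0.22,0.22)
G=[]
for n in("top","side"):
    im=cv2.imread(f"pics/{n}0.png")
    X,Y=np.meshgrid(np.arange(.85,.45,-.001),np.arange(.25,-.25,-.001),indexing='ij')
    uv=proj(n,np.c_[X.ravel(),Y.ravel(),np.full(X.size,.012)]).astype(np.float32).reshape(*X.shape,2)
    w=cv2.remap(im,uv[...,0],uv[...,1],cv2.INTER_CUBIC); cv2.imwrite(f"pics/{n}_rect.png",cv2.resize(w,None,fx=1.5,fy=1.5)); 
    sat=w.max(2).astype(float)-w.min(2); m=((w.min(2)>110)&(sat<60)).astype(np.uint8)
    k,l,st,_=cv2.connectedComponentsWithStats(cv2.morphologyEx(m,cv2.MORPH_OPEN,np.ones((5,5))))
    i=1+np.argmax(st[1:,4]); pts=cv2.findNonZero((l==i).astype(np.uint8))
    rc=cv2.minAreaRect(pts); bp=cv2.boxPoints(rc); print(n,st[i],rc,[(.85-v/1000,.25-u/1000) for u,v in bp], 'ctr',.85-rc[0][1]/1000,.25-rc[0][0]/1000)
a=cv2.imread("pics/top_rect.png");b=cv2.imread("pics/side_rect.png");cv2.imwrite("pics/rect.png",cv2.resize(np.vstack([a,b]),None,fx=.66,fy=.5) if 0 else np.hstack([a[:, 150:550],b[:,150:550]]))
E
```

```text
top [  112    91   294   309 54041] ((257.7789306640625, 247.8964385986328), (261.295654296875, 231.49124145507812), 72.92603302001953) [(np.float32(0.6930097), np.float32(0.14122437)), (np.float32(0.7609769), np.float32(-0.08006427)), (np.float32(0.51119745), np.float32(-0.15678224)), (np.float32(0.44323024), np.float32(0.06450641))] ctr 0.6021035614013672 -0.007778930664062489
side [  119    94   286   289 46174] ((257.415771484375, 250.32200622558594), (260.14971923828125, 231.05332946777344), 72.80704498291016) [(np.float32(0.6897918), np.float32(0.14139745)), (np.float32(0.75808907), np.float32(-0.07933119)), (np.float32(0.50956416), np.float32(-0.15622899)), (np.float32(0.44126698), np.float32(0.06449963))] ctr 0.5996779937744141 -0.007415771484375
```

View pics/rect.png

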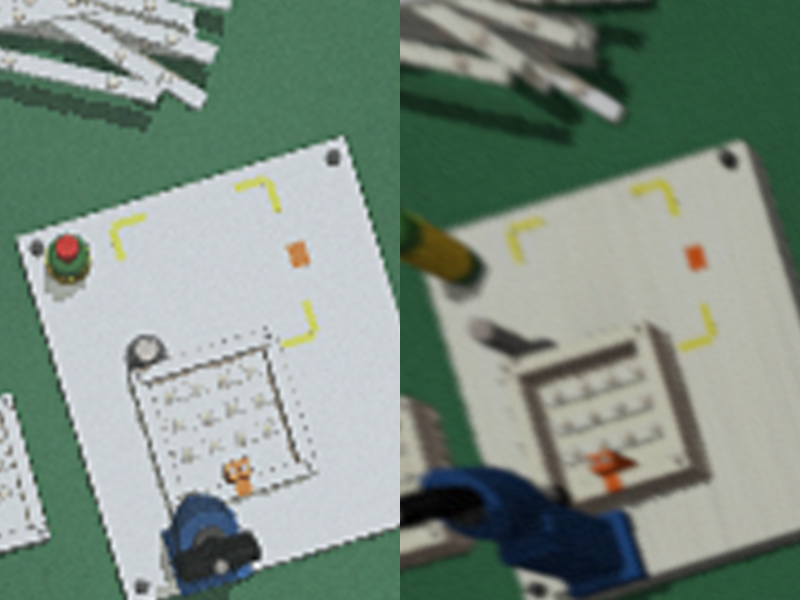

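The top and side views agree: fixture at about (0.601, -0.0076), yaw 17.1°. In the rectified crop the terminal is on the -x rim of the chosen panel, beside the clamp. The tapes and orange mark are at the far right, and the flux stands by the post.

```bash
cat >> h.py <<'E'
F=(0.601,-0.0076,np.radians(17.1))
def W(x,y,z=0): return fix(F,[[x,y,z]])[0]
def inF(p):
    c,s=np.cos(F[2]),np.sin(F[2]); d=np.array(p[:2])-F[:2]; return np.array([c*d[0]+s*d[1],-s*d[0]+c*d[1]])*1000
def plan(tgts,start=None):
    """tgts: list of (xyz, psi_deg, nrows); prints rows of equal shares"""
    s=r.sense(); p,psi=(np.array(s["eef_pos"]),s["tcp_rot"][2]) if start is None else start
    rows=[]
    for q,ps,n in tgts:
        q=np.array(q); dpsi=(ps-psi+180)%360-180
        for i in range(n):
            a=np.radians(psi+dpsi*i/n); d=(q-p)/n
            rows.append([round(float(v),3) for v in ((d[0]*np.cos(a)+d[1]*np.sin(a))/.06,(d[0]*np.sin(a)-d[1]*np.cos(a))/.06,-d[2]/.06,-np.radians(dpsi/n)/.1)])
        p,psi=q,psi+dpsi
    print(rows, np.abs(rows).max())
E
python3 - <<'E'
from h import *
k=W(-116,55,97); print(k)
s=r.sense()["eef_pos"]; mid=s+(np.r_[k[:2],.22]-s)*.72
plan([(mid,107.1,10),(np.r_[k[:2],.20],107.1,5),(np.r_[k[:2],.16],107.1,5)])
E
```

```text
[0.47395579 0.01085994 0.097     ]
[[-0.53, -0.662, 0.039, 0.923], [-0.589, -0.611, 0.039, 0.923], [-0.642, -0.554, 0.039, 0.923], [-0.691, -0.492, 0.039, 0.923], [-0.733, -0.427, 0.039, 0.923], [-0.769, -0.357, 0.039, 0.923], [-0.799, -0.285, 0.039, 0.923], [-0.822, -0.21, 0.039, 0.923], [-0.838, -0.134, 0.039, 0.923], [-0.846, -0.056, 0.039, 0.923], [-0.659, 0.017, 0.097, -0.0], [-0.659, 0.017, 0.097, -0.0], [-0.659, 0.017, 0.097, -0.0], [-0.659, 0.017, 0.097, -0.0], [-0.659, 0.017, 0.097, -0.0], [0.0, 0.0, 0.133, -0.0], [0.0, 0.0, 0.133, -0.0], [0.0, 0.0, 0.133, -0.0], [0.0, 0.0, 0.133, -0.0], [0.0, 0.0, 0.133, -0.0]] 0.923
```

Emit:
{"fn": "jog_arm", "kwargs": {
  "commands": [
    [-0.53,-0.66,0.04,0.92],
    [-0.59,-0.61,0.04,0.92],
    [-0.64,-0.55,0.04,0.92],
    [-0.69,-0.49,0.04,0.92],
    [-0.73,-0.43,0.04,0.92],
    [-0.77,-0.36,0.04,0.92],
    [-0.8,-0.28,0.04,0.92],
    [-0.82,-0.21,0.04,0.92],
    [-0.84,-0.13,0.04,0.92],
    [-0.85,-0.06,0.04,0.92]
  ],
  "gripper": 0.42,
  "grip_force": 20
}}

```text
t: 1.35
eef_pos: [0.4119, 0.1977, 0.2292]
tcp_rot: [180.0, 0.0, 107.1]
force: [0.6, -0.4, -0.3]
grip_width: 0.036
grip_force: 0.0
```

Emit:
{"fn": "jog_arm", "kwargs": {
  "commands": [
    [-0.66,0.02,0.1,0],
    [-0.66,0.02,0.1,0],
    [-0.66,0.02,0.1,0],
    [-0.66,0.02,0.1,0],
    [-0.66,0.02,0.1,0],
    [0,0,0.13,0],
    [0,0,0.13,0],
    [0,0,0.13,0],
    [0,0,0.13,0],
    [0,0,0,0]
  ]
}}

```text
t: 2.6
eef_pos: [0.4757, 0.0125, 0.1675]
tcp_rot: [-179.9, -0.0, 107.3]
force: [-0.8, -0.1, 0.4]
grip_width: 0.0357
grip_force: 0.0
```

```bash
python3 - <<'E'
from h import *
s=r.sense(); print(s["t"],s["eef_pos"],s["tcp_rot"],s["grip_width"],s["force"],s["moment"],s["joint_positions"]); print(inF(s["eef_pos"]))
a=r.snapshot("side")[:,:,::-1]; b=r.snapshot("top")[:,:,::-1]
cv2.imwrite("pics/k1.png",np.hstack([cv2.resize(a[130:270,220:360],(390,390),interpolation=3),cv2.resize(b[150:250,300:400],(390,390),interpolation=3)]))
plan([(W(-116,55,113),107.1,10)])
E
```

```text
2.6 [0.47570203 0.01245843 0.16750826] [-1.79935536e+02 -1.32092238e-02  1.07303803e+02] 0.035656783804454216 [-0.81486469 -0.09486261  0.40731303] [-0.04794616 -0.02968254 -0.01369344] [-17.10853418  25.7769571   12.08269143 128.88043327 -11.81744912
  26.39340101  21.72725347]
[-113.86094105   56.01436572]
[[-0.001, -0.004, 0.092, 0.003], [-0.001, -0.004, 0.092, 0.003], [-0.001, -0.004, 0.092, 0.003], [-0.001, -0.004, 0.092, 0.003], [-0.001, -0.004, 0.092, 0.003], [-0.001, -0.004, 0.092, 0.003], [-0.001, -0.004, 0.092, 0.003], [-0.001, -0.004, 0.092, 0.003], [-0.001, -0.004, 0.092, 0.003], [-0.001, -0.004, 0.092, 0.003]] 0.092
```

View pics/k1.png

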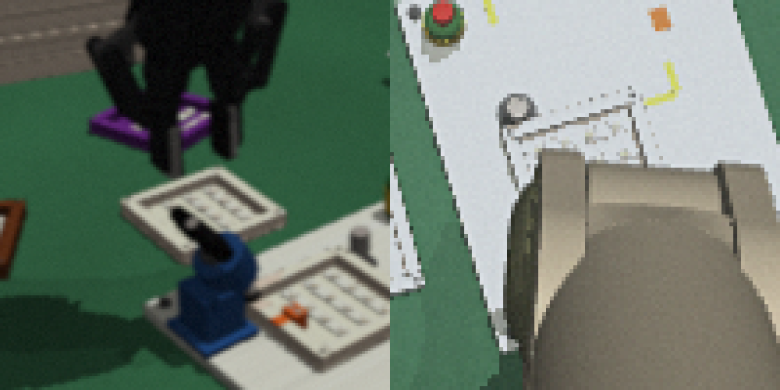

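The crop shows the fingers at (165,150) and (228,145), straddling the black wing knob at (200,235) below them. I'll descend.

Emit:
{"fn": "jog_arm", "kwargs": {
  "commands": [
    [0,-0.01,0.09,0],
    [0,-0.01,0.09,0],
    [0,-0.01,0.09,0],
    [0,-0.01,0.09,0],
    [0,0,0.09,0],
    [0,0,0.09,0],
    [0,0,0.09,0],
    [0,0,0.09,0],
    [0,0,0.09,0],
    [0,0,0.09,0]
  ]
}}

```text
t: 3.95
eef_pos: [0.4738, 0.0112, 0.1138]
tcp_rot: [180.0, 0.0, 107.2]
force: [0.4, 0.4, 0.0]
grip_width: 0.036
grip_force: 0.0
```

```bash
cat >> h.py <<'E'
def st():
    s=r.sense(); np.set_printoptions(precision=3,suppress=True); print(s["t"],s["eef_pos"],inF(s["eef_pos"]),s["tcp_rot"],"w",s["grip_width"],s["grip_force"],"F",s["force"],"M",s["moment"],s["joint_positions"][6])
E
python3 -c "
from h import *
st()"
```

```text
3.95 [0.474 0.011 0.114] [-116.005   55.366] [179.993   0.004 107.247] w 0.03599145844567991 0.0 F [0.405 0.447 0.01 ] M [-0.025  0.026  0.006] 23.790152408924822
```

Emit:
{"fn": "jog_arm", "kwargs": {
  "commands": [
    [0,0,0,0],
    [0,0,0,0],
    [0,0,0,0],
    [0,0,0,0],
    [0,0,0,-0.7],
    [0,0,0,-0.7],
    [0,0,0,-0.7],
    [0,0,0,-0.7],
    [0,0,0,0],
    [0,0,0,0]
  ],
  "gripper": 0.27
}}

```text
t: 5.2
eef_pos: [0.4736, 0.0113, 0.1142]
tcp_rot: [-180.0, -0.0, 123.2]
force: [-1.0, 1.0, 3.1]
grip_width: 0.0232
grip_force: 4.8
```

```bash
python3 -c "
from h import *
st()"
```

```text
5.2 [0.474 0.011 0.114] [-116.211   55.524] [-179.995   -0.012  123.2  ] w 0.023175839509158976 4.793158757966012 F [-0.983  1.031  3.144] M [ 0.183  0.334 -0.186] 33.11666263109931
```

Emit:
{"fn": "jog_arm", "kwargs": {
  "commands": [
    [0,0,0,-0.3],
    [0,0,0,-0.3],
    [0,0,0,-0.3],
    [0,0,0,0],
    [0,0,0,0],
    [0,0,0,0],
    [0,0,0,0],
    [0,0,0,0],
    [0,0,0,0],
    [0,0,0,0]
  ]
}}

```text
t: 6.45
eef_pos: [0.4735, 0.0113, 0.1143]
tcp_rot: [-180.0, -0.0, 128.5]
force: [-3.0, 0.6, 7.8]
grip_width: 0.0233
grip_force: 13.9
```

```bash
python3 -c "
from h import *
st()"
```

```text
6.45 [0.474 0.011 0.114] [-116.272   55.568] [-179.995   -0.018  128.461] w 0.02327720531502975 13.903649460989982 F [-2.977  0.554  7.818] M [ 0.314  0.496 -0.512] 36.203627003381875
```

Turning counter-clockwise, the moment builds like a spring: 0.19 to 0.51 Nm over 5°. I'll try clockwise.

Emit:
{"fn": "jog_arm", "kwargs": {
  "commands": [
    [0,0,0,0.9],
    [0,0,0,0.9],
    [0,0,0,0.9],
    [0,0,0,0.9],
    [0,0,0,0.8],
    [0,0,0,0.8],
    [0,0,0,0.8],
    [0,0,0,0.8],
    [0,0,0,0],
    [0,0,0,0]
  ]
}}

```text
t: 7.7
eef_pos: [0.4738, 0.0108, 0.1141]
tcp_rot: [180.0, 0.0, 89.6]
force: [-1.6, -4.6, 2.6]
grip_width: 0.0232
grip_force: 4.3
```

```bash
python3 -c "
from h import *
st()"
```

```text
7.7 [0.474 0.011 0.114] [-116.184   55.015] [179.995   0.029  89.596] w 0.023205040213568392 4.346104343421757 F [-1.645 -4.567  2.603] M [-0.734  0.373  0.186] 13.430092209800959
```

Emit:
{"fn": "jog_arm", "kwargs": {
  "commands": [
    [0,0,0,0.4],
    [0,0,0,0.4],
    [0,0,0,0.4],
    [0,0,0,0.4],
    [0,0,0,0.4],
    [0,0,0,0],
    [0,0,0,0],
    [0,0,0,0],
    [0,0,0,0],
    [0,0,0,0]
  ]
}}

```text
t: 8.95
eef_pos: [0.4735, 0.0113, 0.114]
tcp_rot: [-180.0, 0.0, 78.0]
force: [-4.3, -4.4, 4.8]
grip_width: 0.0232
grip_force: 4.8
```

```bash
python3 -c "
from h import *
st()"
```

```text
8.95 [0.473 0.011 0.114] [-116.352   55.549] [-179.966    0.004   77.982] w 0.02315823306573389 4.8419308313168585 F [-4.303 -4.443  4.8  ] M [-0.701  0.727  0.209] 6.545852502728879
```

Clockwise gives: 11° of turn at a steady 0.2 Nm, so the thread is left-handed. I'll continue.

Emit:
{"fn": "jog_arm", "kwargs": {
  "commands": [
    [0,0,0,0.8],
    [0,0,0,0.8],
    [0,0,0,0.8],
    [0,0,0,0.8],
    [0,0,0,0.8],
    [0,0,0,0.8],
    [0,0,0,0.8],
    [0,0,0,0.8],
    [0,0,0,0.8],
    [0,0,0,0.4]
  ]
}}

```text
t: 10.2
eef_pos: [0.4731, 0.0121, 0.1139]
tcp_rot: [-179.9, 0.0, 34.4]
force: [-4.9, 0.8, 3.8]
grip_width: 0.023
grip_force: 5.3
```

Emit:
{"fn": "jog_arm", "kwargs": {
  "commands": [
    [0,0,0,0],
    [0,0,0,0],
    [0,0,0,0],
    [0,0,0,0],
    [0,0,0,0.6],
    [0,0,0,0.6],
    [0,0,0,0.6],
    [0,0,0,0],
    [0,0,0,0],
    [0,0,0,0]
  ],
  "gripper": 0.2
}}

```text
t: 11.45
eef_pos: [0.4736, 0.0115, 0.1141]
tcp_rot: [-180.0, 0.0, 24.3]
force: [-3.0, 4.7, 4.4]
grip_width: 0.017
grip_force: 3.5
```

```bash
python3 - <<'E'
from h import *
st()
a=r.snapshot("side")[:,:,::-1]
cv2.imwrite("pics/k2.png",cv2.resize(a[150:270,240:360],(480,480),interpolation=3))
E
```

```text
11.45 [0.474 0.011 0.114] [-116.153   55.709] [-179.967    0.01    24.271] w 0.017000780337618062 3.4822127817824367 F [-3.039  4.728  4.401] M [0.799 0.602 0.081] -26.548220229872165
```

View pics/k2.png

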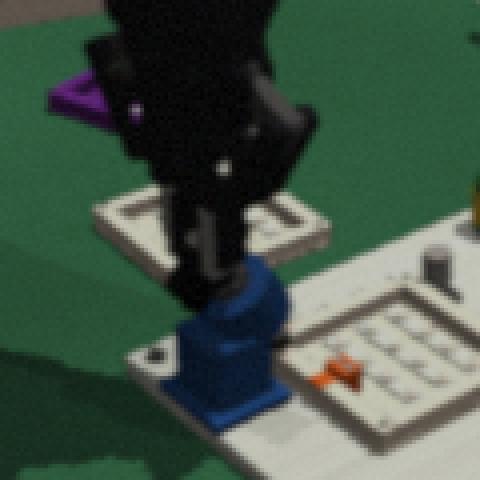

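Emit:
{"fn": "jog_arm", "kwargs": {
  "commands": [
    [0,0,0,0.6],
    [0,0,0,0.6],
    [0,0,0,0],
    [0,0,0,0],
    [0,0,0,0],
    [0,0,0,0],
    [0,0,0,0],
    [0,0,0,0],
    [0,0,0,0],
    [0,0,0,0]
  ],
  "gripper": 0.12
}}

```text
t: 12.75
eef_pos: [0.474, 0.0111, 0.1141]
tcp_rot: [180.0, -0.0, 17.3]
force: [-1.0, 1.4, 2.7]
grip_width: 0.0112
grip_force: 19.7
```

```bash
python3 - <<'E'
from h import *
st()
E
```

```text
12.75 [0.474 0.011 0.114] [-115.918   55.248] [179.981  -0.017  17.289] w 0.011248271074512498 19.704008102416992 F [-0.985  1.426  2.662] M [ 0.384  0.079 -0.012] -31.096365870213166
```

The bar lies flat in the grip (11.2 mm) with the tool turned a quarter turn, so the clamp is undone by 90°. Next: release, rise and move above the panel's -y rim.

```bash
python3 - <<'E'
from h import *
p=r.sense()["eef_pos"]; u=p.copy(); u[2]=.165
plan([(u,17.1,4),(W(-30,-25,150),17.1,5),(W(-30,-25,100),17.1,5)],(p,17.1))
E
```

```text
[[0.0, 0.0, -0.212, -0.0], [0.0, 0.0, -0.212, -0.0], [0.0, 0.0, -0.212, -0.0], [0.0, 0.0, -0.212, -0.0], [0.286, 0.267, 0.05, -0.0], [0.286, 0.267, 0.05, -0.0], [0.286, 0.267, 0.05, -0.0], [0.286, 0.267, 0.05, -0.0], [0.286, 0.267, 0.05, -0.0], [0.0, 0.0, 0.167, -0.0], [0.0, 0.0, 0.167, -0.0], [0.0, 0.0, 0.167, -0.0], [0.0, 0.0, 0.167, -0.0], [0.0, 0.0, 0.167, -0.0]] 0.286
```

Emit:
{"fn": "jog_arm", "kwargs": {
  "commands": [
    [0,0,0,0],
    [0,0,0,0],
    [0,0,0,0],
    [0,0,-0.21,0],
    [0,0,-0.21,0],
    [0,0,-0.21,0],
    [0,0,-0.21,0],
    [0,0,0,0],
    [0,0,0,0],
    [0,0,0,0]
  ],
  "gripper": 0.4
}}

```text
t: 14.0
eef_pos: [0.4736, 0.0112, 0.1642]
tcp_rot: [-180.0, 0.0, 17.3]
force: [-0.1, -0.2, -0.9]
grip_width: 0.0339
grip_force: 0.0
```

Emit:
{"fn": "jog_arm", "kwargs": {
  "commands": [
    [0.29,0.27,0.05,0],
    [0.29,0.27,0.05,0],
    [0.29,0.27,0.05,0],
    [0.28,0.27,0.05,0],
    [0.28,0.27,0.05,0],
    [0,0,0.2,0],
    [0,0,0.2,0],
    [0,0,0.2,0],
    [0,0,0.2,0],
    [0,0,0,0]
  ]
}}

```text
t: 15.25
eef_pos: [0.5791, -0.0404, 0.1005]
tcp_rot: [-180.0, 0.1, 17.3]
force: [0.4, 0.9, -0.0]
grip_width: 0.0337
grip_force: 0.0
```

```bash
python3 - <<'E'
from h import *
st()
a=r.snapshot("side")[:,:,::-1]; b=r.snapshot("top")[:,:,::-1]
cv2.imwrite("pics/g1.png",np.hstack([cv2.resize(a[170:290,260:400],(455,390),interpolation=3),cv2.resize(b[140:240,310:400],(340,390),interpolation=3)]))
plan([(W(-30,-25,46),17.1,8)])
E
```

```text
15.25 [ 0.579 -0.04   0.101] [-30.565 -24.926] [-179.965    0.088   17.293] w 0.03374201525266611 0.0 F [ 0.368  0.854 -0.045] M [-0.002 -0.025 -0.011] -30.613127173077952
[[0.0, -0.001, 0.116, 0.004], [0.0, -0.001, 0.116, 0.004], [0.0, -0.001, 0.116, 0.004], [0.0, -0.001, 0.116, 0.004], [0.0, -0.001, 0.116, 0.004], [0.0, -0.001, 0.116, 0.004], [0.0, -0.001, 0.116, 0.004], [0.0, -0.001, 0.116, 0.004]] 0.116
```

View pics/g1.png

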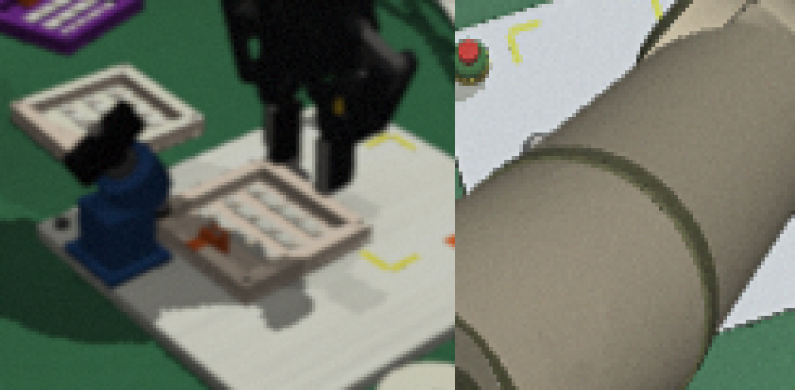

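The knob bar now lies along the fixture's x (crop 105,140), and the fingers (285,140 and 335,160) hover over the near rim. I'll descend.

Emit:
{"fn": "jog_arm", "kwargs": {
  "commands": [
    [0,0,0.12,0],
    [0,0,0.12,0],
    [0,0,0.12,0],
    [0,0,0.12,0],
    [0,0,0.12,0],
    [0,0,0.12,0],
    [0,0,0.12,0],
    [0,0,0.07,0],
    [0,0,0,0],
    [0,0,0,0]
  ],
  "gripper": 0.28
}}

```text
t: 16.6
eef_pos: [0.5799, -0.0407, 0.0471]
tcp_rot: [180.0, -0.0, 17.3]
force: [0.7, 1.1, 0.1]
grip_width: 0.0236
grip_force: 0.0
```

Emit:
{"fn": "jog_arm", "kwargs": {
  "commands": [
    [0,0,0.04,0],
    [0,0,0.04,0],
    [0,0,0,0],
    [0,0,0,0],
    [0,0,0,0],
    [0,0,0,0],
    [0,0,0,0],
    [0,0,0,0],
    [0,0,0,0],
    [0,0,0,0]
  ]
}}

```text
t: 17.85
eef_pos: [0.5798, -0.0406, 0.0421]
tcp_rot: [180.0, -0.0, 17.3]
force: [0.0, -0.5, -0.6]
grip_width: 0.0239
grip_force: 0.0
```

```bash
python3 - <<'E'
from h import *
st()
a=r.snapshot("side")[:,:,::-1]
cv2.imwrite("pics/g2.png",cv2.resize(a[190:280,290:390],(600,540),interpolation=3))
E
```

```text
17.85 [ 0.58  -0.041  0.042] [-29.951 -25.307] [179.998  -0.004  17.292] w 0.023905411537290585 0.0 F [ 0.006 -0.496 -0.61 ] M [ 0.01   0.021 -0.015] -26.164925145144643
```

View pics/g2.png

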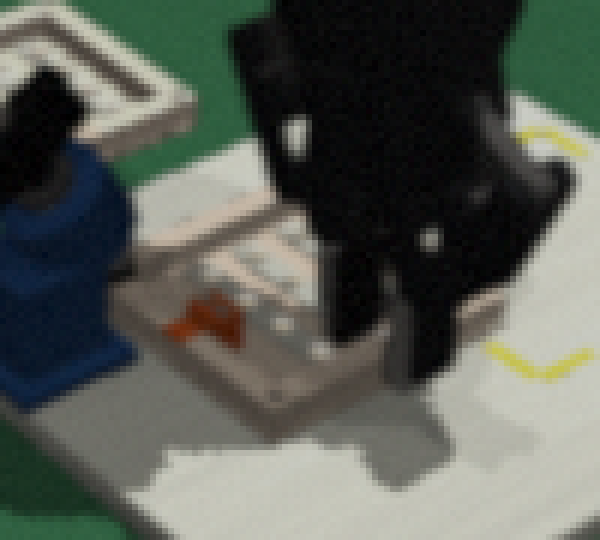

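One finger (345,320) is inside the tray and the other (410,350) outside, with the rim between them. I'll pinch.

Emit:
{"fn": "jog_arm", "kwargs": {
  "commands": [
    [0,0,0,0],
    [0,0,0,0],
    [0,0,0,0],
    [0,0,0,0],
    [0,0,0,0],
    [0,0,0,0],
    [0,0,0,0],
    [0,0,0,0],
    [0,0,0,0],
    [0,0,0,0]
  ],
  "gripper": 0.0,
  "grip_force": 30
}}

```text
t: 19.15
eef_pos: [0.5798, -0.0406, 0.0422]
tcp_rot: [-180.0, -0.0, 17.3]
force: [-1.4, 0.5, 6.0]
grip_width: 0.0088
grip_force: 31.8
```

```bash
python3 - <<'E'
from h import *
st()
p=r.sense()["eef_pos"]; psi0=r.sense()["tcp_rot"][2]; C=W(28,55)[:2]
# swing: 90 deg about post, 24 rows; chord shift is constant in tool axes at mid-rotation
d=p[:2]-C; T=[];n=25
for i in range(1,n+1):
    a=np.pi/2*i/n; c,s=np.cos(a),np.sin(a); T.append((np.r_[C+[c*d[0]-s*d[1],s*d[0]+c*d[1]],p[2]],psi0+90*i/n,1))
import io,contextlib
plan(T); print(inF(T[-1][0]))
E
```

```text
19.15 [ 0.58  -0.041  0.042] [-29.938 -25.306] [-179.999   -0.009   17.292] w 0.008754690898625022 31.79863929748535 F [-1.414  0.529  5.97 ] M [0.042 0.19  0.005] -26.16618283586475
[[0.086, 0.058, -0.0, -0.628], [0.086, 0.058, -0.0, -0.628], [0.086, 0.058, -0.0, -0.628], [0.086, 0.058, -0.0, -0.628], [0.086, 0.058, -0.0, -0.628], [0.086, 0.058, -0.0, -0.628], [0.086, 0.058, -0.0, -0.628], [0.086, 0.058, -0.0, -0.628], [0.086, 0.058, -0.0, -0.628], [0.086, 0.058, -0.0, -0.628], [0.086, 0.058, -0.0, -0.628], [0.086, 0.058, -0.0, -0.628], [0.086, 0.058, -0.0, -0.628], [0.086, 0.058, -0.0, -0.628], [0.086, 0.058, -0.0, -0.628], [0.086, 0.058, -0.0, -0.628], [0.086, 0.058, -0.0, -0.628], [0.086, 0.058, -0.0, -0.628], [0.086, 0.058, -0.0, -0.628], [0.086, 0.058, -0.0, -0.628], [0.086, 0.058, -0.0, -0.628], [0.086, 0.058, -0.0, -0.628], [0.086, 0.058, -0.0, -0.628], [0.086, 0.058, -0.0, -0.628], [0.086, 0.058, -0.0, -0.628]] 0.628
[108.306  -2.938]
```

Emit:
{"fn": "jog_arm", "kwargs": {
  "commands": [
    [0.086,0.058,0,-0.628],
    [0.086,0.058,0,-0.628],
    [0.086,0.058,0,-0.628],
    [0.086,0.058,0,-0.628],
    [0.086,0.058,0,-0.628],
    [0.086,0.058,0,-0.628],
    [0.086,0.058,0,-0.628],
    [0.086,0.058,0,-0.628],
    [0,0,0,0],
    [0,0,0,0]
  ]
}}

```text
t: 20.4
eef_pos: [0.6274, -0.0441, 0.0422]
tcp_rot: [-179.9, 0.1, 46.1]
force: [-5.7, 1.8, 9.5]
grip_width: 0.0086
grip_force: 32.4
```

```bash
python3 - <<'E'
from h import *
st()
p0=np.array([-29.938,-25.306])-[28,55]; a=np.radians(8*.0628*57.2958); print(np.array([[np.cos(a),-np.sin(a)],[np.sin(a),np.cos(a)]])@p0+[28,55])
E
```

```text
20.4 [ 0.627 -0.044  0.042] [ 14.484 -42.634] [-179.854    0.074   46.084] w 0.008600091928328446 32.35449939966202 F [-5.731  1.807  9.522] M [0.139 1.318 0.133] -9.439392700606765
[ 15.891 -43.281]
```

Emit:
{"fn": "jog_arm", "kwargs": {
  "commands": [
    [0.086,0.058,0,-0.628],
    [0.086,0.058,0,-0.628],
    [0.086,0.058,0,-0.628],
    [0.086,0.058,0,-0.628],
    [0.086,0.058,0,-0.628],
    [0.086,0.058,0,-0.628],
    [0.086,0.058,0,-0.628],
    [0.086,0.058,0,-0.628],
    [0,0,0,0],
    [0,0,0,0]
  ]
}}

```text
t: 21.65
eef_pos: [0.6729, -0.0245, 0.0422]
tcp_rot: [-179.9, 0.1, 74.8]
force: [-3.4, -2.4, 6.9]
grip_width: 0.0088
grip_force: 32.1
```

```bash
python3 - <<'E'
from h import *
st()
p0=np.array([-29.938,-25.306])-[28,55]
for k in (16,25):
    a=k*.0628; print(np.array([[np.cos(a),-np.sin(a)],[np.sin(a),np.cos(a)]])@p0+[28,55])
a=r.snapshot("side")[:,:,::-1]
cv2.imwrite("pics/s1.png",cv2.resize(a[180:310,270:450],(790,570),interpolation=3))
E
```

```text
21.65 [ 0.673 -0.024  0.042] [ 63.808 -37.271] [-179.941    0.056   74.846] w 0.008842238725420138 32.05210268497467 F [-3.408 -2.405  6.876] M [-0.423  0.862  0.188] 6.590218278954287
[ 64.713 -36.968]
[108.26   -3.002]
```

View pics/s1.png

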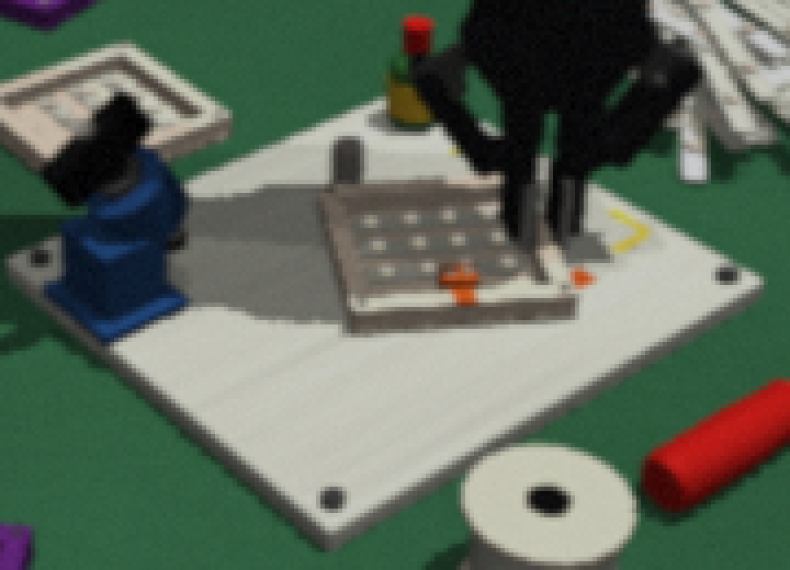

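The panel is swinging well and flat. It touches the post (345,160), and the terminal (460,280) is coming round to the orange-mark side (582,278). I'll finish the last 9 rows.

Emit:
{"fn": "jog_arm", "kwargs": {
  "commands": [
    [0.086,0.058,0,-0.628],
    [0.086,0.058,0,-0.628],
    [0.086,0.058,0,-0.628],
    [0.086,0.058,0,-0.628],
    [0.086,0.058,0,-0.628],
    [0.086,0.058,0,-0.628],
    [0.086,0.058,0,-0.628],
    [0.086,0.058,0,-0.628],
    [0.086,0.058,0,-0.628],
    [0,0,0,0]
  ]
}}

```text
t: 22.95
eef_pos: [0.7052, 0.0208, 0.0423]
tcp_rot: [-180.0, 0.1, 107.3]
force: [-2.0, -2.5, 4.8]
grip_width: 0.0088
grip_force: 31.9
```

Emit:
{"fn": "jog_arm", "kwargs": {
  "commands": [
    [0,0,0,0],
    [0,0,0,0],
    [0,0,0,0],
    [0,0,0,0],
    [0,0,0,0],
    [0,0,0,0],
    [0,0,0,0],
    [0,0,0,0],
    [0,0,0,0],
    [0,0,0,0]
  ]
}}

```text
t: 24.2
eef_pos: [0.7052, 0.0208, 0.0422]
tcp_rot: [-180.0, 0.1, 107.2]
force: [-1.5, -0.7, 4.2]
grip_width: 0.0087
grip_force: 31.8
```

```bash
python3 - <<'E'
from h import *
st()
b=[]
for n in("top","side"):
    im=r.snapshot(n)[:,:,::-1]; cv2.imwrite(f"pics/{n}_p.png",im)
    # rectify in fixture axes at rim-top z=26mm: rows x 130..-30, cols y 90..-90, 2px/mm
    X,Y=np.meshgrid(np.arange(130,-30,-.4),np.arange(80,-80,-.4),indexing='ij')
    for z in (26,) :
        uv=proj(n,fix(F,np.c_[X.ravel(),Y.ravel(),np.full(X.size,z)])).astype(np.float32).reshape(*X.shape,2)
        b.append(cv2.remap(im.copy(),uv[...,0],uv[...,1],cv2.INTER_CUBIC))
w=np.hstack(b)
for k in (0,400): # expected panel outline x13..113,y-53..47
    cv2.rectangle(w,(int((80-47)/.4)+k,int((130-113)/.4)),(int((80+53)/.4)+k,int((130-13)/.4)),(0,0,255),1)
cv2.imwrite("pics/p1.png",w)
E
```

```text
24.2 [0.705 0.021 0.042] [107.946  -3.444] [-179.983    0.055  107.231] w 0.008730982659885327 31.8450665473938 F [-1.454 -0.69   4.249] M [-0.451  0.253  0.15 ] 24.59823097318435
```

View pics/p1.png

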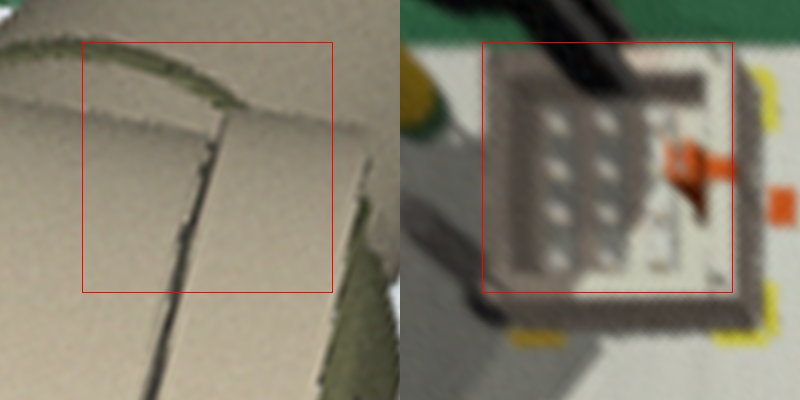

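In the side view the panel rim coincides with the expected outline (red) to about 1–2 mm. I'll release, rise, back off and check from above.

Emit:
{"fn": "jog_arm", "kwargs": {
  "commands": [
    [0,0,0,0],
    [0,0,0,0],
    [0,0,0,0],
    [0,0,0,0],
    [0,0,-0.1,0],
    [0,0,-0.2,0],
    [0,0,-0.3,0],
    [0,0,-0.4,0],
    [0,0,-0.5,0],
    [0,0,-0.5,0]
  ],
  "gripper": 0.28
}}

```text
t: 25.55
eef_pos: [0.7054, 0.0218, 0.1646]
tcp_rot: [179.9, 0.0, 107.2]
force: [0.1, 0.2, -0.5]
grip_width: 0.024
grip_force: 0.0
```

Emit:
{"fn": "jog_arm", "kwargs": {
  "commands": [
    [0.9,0,-0.3,0],
    [0.9,0,-0.3,0],
    [0.9,0,0,0],
    [0.9,0,0,0],
    [0.9,0,0,0],
    [0.9,0,0,0],
    [0.9,0,0,0],
    [0,0,0,0],
    [0,0,0,0],
    [0,0,0,0]
  ]
}}

```text
t: 26.8
eef_pos: [0.594, 0.3812, 0.1989]
tcp_rot: [180.0, 0.0, 107.1]
force: [-0.1, 0.5, 0.3]
grip_width: 0.0242
grip_force: 0.0
```

```bash
python3 - <<'E'
from h import *
st()
b=[]
for n in("top","side"):
    im=r.snapshot(n)[:,:,::-1]; cv2.imwrite(f"pics/{n}_q.png",im)
    X,Y=np.meshgrid(np.arange(130,-30,-.4),np.arange(80,-80,-.4),indexing='ij')
    for z in (26,) :
        uv=proj(n,fix(F,np.c_[X.ravel(),Y.ravel(),np.full(X.size,z)])).astype(np.float32).reshape(*X.shape,2)
        b.append(cv2.remap(im.copy(),uv[...,0],uv[...,1],cv2.INTER_CUBIC))
w=np.hstack(b)
for k in (0,400):
    cv2.rectangle(w,(int((80-47)/.4)+k,int((130-113)/.4)),(int((80+53)/.4)+k,int((130-13)/.4)),(0,0,255),1)
cv2.imwrite("pics/p2.png",w)
E
```

```text
26.8 [0.594 0.381 0.199] [107.636 373.63 ] [179.953   0.031 107.121] w 0.024184122306895567 0.0 F [-0.1    0.501  0.28 ] M [-0.034  0.012 -0.023] -7.4239526706372265
```

View pics/p2.png

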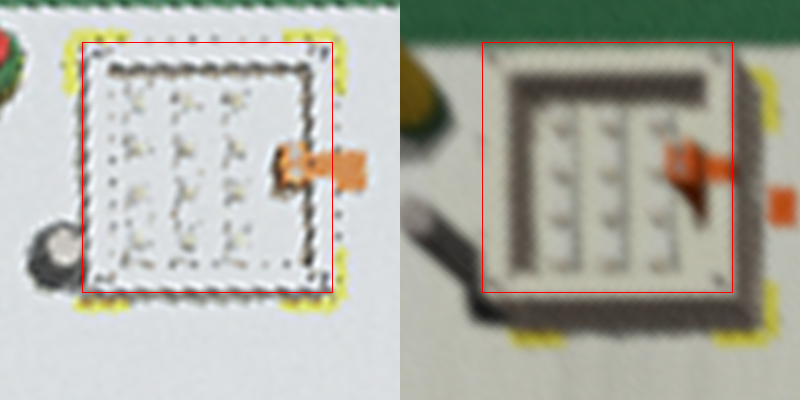

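The panel sits square inside the tapes in both views, with its side against the post and the orange terminal next to the mark. The flux has not moved.

```bash
python3 -c "
from workcell import r
print(r.job_done())"
```

```text
the job is handed in; nothing more can be done
None
```

The clamp's thread is left-handed; I undid the knob a quarter turn clockwise and left the clamp open. I then swung the panel flat round the post into the taped place, square to about 1–2 mm with the terminal at the orange mark, and handed the job in at about 27 s.

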